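# Put the two machinist's jacks away in their tray

## Robot

A 7-joint arm with a two-finger parallel gripper is mounted at the origin on the work surface; the furniture and walls round the work are solid. World frame = base frame: x ahead of the robot, y to its left, z up, the work surface at z = 0. Lengths are in mm, angles in rad, forces in N, time in s.
With the tool pointing down it reaches from about 350 to 900 mm from the base axis. Payload 7.2 kg.
Tool frame: the origin (TCP) lies midway between the tips of the shut fingers; the grasp point (between the pads) lies 19 mm behind it; z points along the fingers, y is the line along which they close (so a half turn about z gives the same grasp; the last joint's range is limited). The gripper opens to 88 mm and grips with 3 to 60 N. Pads are 20 mm wide; open, the fingers measure 115 mm over their backs; the gripper's body (75 mm by 178 mm) begins 61 mm behind the grasp point.
Start: joints at [1.132, 0.411, -0.013, 1.596, 0.006, 1.134, -0.082], TCP at [226.465, -582.532, 195.053] pointing down, gripper open.
Joint ranges: [-2.95, 2.95], [-0.29, 1.99], [-1.47, 1.44], [0.14, 2.54], [-1.03, 4.17], [0.13, 1.85], [-2.86, 2.86]. Speed limits (rad/s): [2.39, 2.39, 3.01, 3.01, 3.14, 3.14, 3.14].

## Interface

Orientations are given as a rotation vector (axis times angle).
In Python, from bench import env, get_image, workorder, regions_of, place_of gives the robot as it stands. Calls block until the motion is done:
- env.move_to(position, orientation): joint-space move of the TCP to a pose.
- env.move_l(position, frame=None, rate=150): straight line of the TCP; frame=None keeps the orientation; rate is the mean speed in mm/s.
- env.move_j(angles): joint-space move.
- env.command_gripper(opening, effort=None): opening from 0.0 (shut) to 1.0 (fully open); effort is the grip in N (None keeps the last); returns when the fingers have stopped.
- env.wait(seconds).
- env.solve_ik(position, orientation): joint angles nearest the present ones, or None.
- env.state(): the state.
- get_image(name): name is "side" or "top"; returns a dict with "image" (420x560x3 uint8, red, green, blue), "intrinsics" (3x3 intrinsics, pixels), "world_to_cam" (4x4, takes a point from world to camera coordinates). Camera axes: x right, y down, z forward; pixel columns grow to the right and rows downward; lengths in mm; the calibration is good to about 2 mm. A picture is of the moment at which its call begins. There is no depth.
A pose or a line that the arm cannot do raises env.PlanningError and nothing moves.
- workorder.hand_in(): hands the job in; it is judged then, once.
Trained networks look in a picture, given as the dict that the camera call returned (one of the last four; its "shot" number tells which), for a name from the list of things; names that differ only in an ending like _2 or _b are one class to them, and where a whole thing is asked for, a point or a joint stands for the part that bears it (a point fixed in the world has none). Each returns a list of dicts, best first, with "confidence" (0 to 1); they miss things now and then, are a little off and sometimes report something else, mostly with a low value. They report only what shows in the picture. A call takes as long as a camera call. They do not tell look-alikes from the thing itself.
- regions_of(picture, thing): "region" (420x560 bool, what is visible of it) and "rect" ([left, top, right, bottom] in pixels, round what is visible of it).
- place_of(picture, thing): "xy" ([column, row] in pixels: a listed point, or the origin of a listed thing).
The state is a dict: "t": time; "joint_pos": joint angles; "qvel": joint speeds; "effort": joint torques, N m; "position": TCP position; "orientation": TCP orientation; "contact_force": force on the tool from outside, world axes, zero at the start; "torque": the same for the moment, N m; "grip_width": opening from 0.0 (shut) to 1.0 (fully open); "grip_force": force on a finger pad.
Only numpy, scipy, OpenCV 4.12 (cv2) and the standard library are available. Lean on these libraries where they do the work, as an engineer would, in place of code of your own. Each camera call takes 0.05 s, during which the arm holds its last target. There are 200 camera calls.

## Task

Put the two levelling jacks away in the wooden tray: stand the large dished base in the wide pocket and the small dished base in the narrow pocket, flat on the pocket floors. Then seat each domed cap upright in the dish of its own base, large on large and small on small. The plain ring spacer and the hexagonal nut do not belong to the set: leave them where they are on the bench.

Things in the scene. Friction and masses are not known exactly. Their poses are not given: they have to be found in the camera images.
- tray: Light-wood set tray, a block 178 x 100 x 22 mm (its x, y, z) fixed to the bench, at any yaw. Two square pockets: the wide one, 76 x 76 mm, centred at x = -39 mm, y = 0; the narrow one, 54 x 54 mm, centred at x = +50 mm, y = 0. Pocket floors at z = 8 mm. Origin: centre of the underside. The open mould lid between tray and loose parts is 255 mm high.
- large_base: Large jack base: dark steel cylinder 56 mm across, 40 mm tall, about 0.4 kg, with a conical dish (45 degrees, 48 mm across at the rim, 14 mm deep) in its flat top. Origin: centre of the underside; z up. Starts upright on the bench among the six loose parts.
- small_base: Small jack base: dark steel cylinder 36 mm across, 36 mm tall, about 0.18 kg, with a conical dish (45 degrees, 32 mm across at the rim, 10 mm deep) in its top. Origin: centre of the underside; z up. Starts upright on the bench among the six loose parts.
- large_cap: Large jack cap: bright steel, round, 44 mm across, 34 mm tall, about 0.2 kg; crossed dark grooves on its flat top; the lowest 13 mm is a dome (sphere of radius 24 mm) with a 16 mm flat foot, the sides above are straight. Seated in the large base's dish its origin is 27 mm above the base's origin. Origin: centre of the underside; z up. Starts upright on the bench among the six loose parts.
- small_cap: Small jack cap: bright steel, round, 30 mm across, 30 mm tall, about 0.1 kg; crossed dark grooves on its flat top; the lowest 8 mm is a dome (sphere of radius 17 mm) with a 12 mm flat foot, the sides above are straight. Seated in the small base's dish its origin is 28 mm above the base's origin. Origin: centre of the underside; z up. Starts upright on the bench among the six loose parts.
- spacer: Look-alike that does not belong: plain dark steel ring, 50 mm across, 36 mm tall, with a straight 24 mm hole right through instead of a dish. Origin: centre of the underside; z up. Starts upright on the bench among the six loose parts.
- hex_nut: Look-alike that does not belong: bright steel hexagonal nut, 44 mm over its corners, 30 mm tall, flat underneath, with a round dark hole in its top instead of crossed grooves. Origin: centre of the underside; z up. Starts upright on the bench among the six loose parts.
There are look-alikes about, which are no part of the job. What is shaped like the large_base but purple is not meant.

How it is judged:
By the outcome, as a careful person would: the job done as asked, in the order asked, and still so for the second after the job is handed in, with the robot touching nothing.
It also fails if it takes over 128 s, if anything falls off the work surface, if the arm or the gripper's body presses on something with over 40 N, if the wrist force passes 120 N, or if a joint passes its speed limit or range.

## Working session

There is one attempt and no reset: what is moved stays moved. The work goes in short steps, each a Python script; the robot and the scene stay as the last script left them, time stands still between calls to the robot, and variables do not carry over. Pictures are saved under pics/ and viewed, at most 14 in all, crops included, and the job is handed in when it is done.

```bash
ls; mkdir -p pics; python3 - <<'E'
from bench import env,get_image
import cv2
for n in("top","side"):
    p=get_image(n);cv2.imwrite(f"pics/{n}0.png",p["image"][:,:,::-1]);print(n,p["intrinsics"].tolist(),p["world_to_cam"].round(3).tolist())
s=env.state();print(s["t"],s["position"],s["orientation"],s["contact_force"],s["grip_width"])
E
```

```text
pics
top [[416.32948776721366, 0.0, 287.792757185141], [0.0, 416.32948776721366, 210.824115626318], [0.0, 0.0, 1.0]] [[-0.005, -1.0, 0.027, -62.837], [-0.988, 0.001, -0.155, 498.375], [0.155, -0.028, -0.988, 1087.055], [0.0, 0.0, 0.0, 1.0]]
side [[392.02261307494564, 0.0, 273.5006846252328], [0.0, 392.02261307494564, 207.90427982975794], [0.0, 0.0, 1.0]] [[0.987, -0.159, 0.02, -493.28], [-0.06, -0.484, -0.873, 52.003], [0.148, 0.86, -0.488, 1134.268], [0.0, 0.0, 0.0, 1.0]]
0.1 [ 226.28335103 -582.09417145  194.29080894] [-3.08639321e+00 -5.79001621e-01  5.97633591e-04] [-0.47923773  0.4618681  -0.43358092] 0.999026818892993
```

View pics/top0.png

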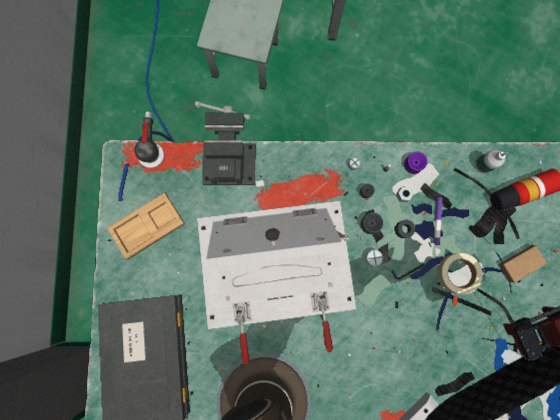

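View pics/side0.png

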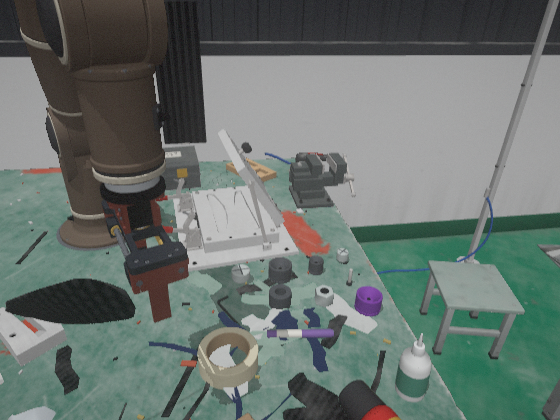

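The top view shows the parts in the region (345–430, 150–270) and the tray at (145,225). The mould, with its open lid, stands between them at about (275,240). These could be confused:
- **Bases:** dark parts at (367,190), (372,222) and (405,228), plus the purple one at (416,162).
- **Caps:** bright parts at (354,163), (375,257) and (404,196).

Next I'll run the networks and take one close crop.

```bash
cat > h.py <<'E'
from bench import env,get_image,workorder,regions_of,place_of
import numpy as np,cv2
def ray(p,uv,z):
    """world point on pixel's ray at height z"""
    K=p["intrinsics"];W=np.array(p["world_to_cam"]);R,t=W[:3,:3],W[:3,3]
    d=R.T@np.linalg.inv(K)@np.array([uv[0],uv[1],1.]);c=-R.T@t
    return c+d*(z-c[2])/d[2]
def proj(p,X):
    W=np.array(p["world_to_cam"]);c=W[:3,:3]@np.array(X,float)+W[:3,3];u=p["intrinsics"]@c;return u[:2]/u[2]
E
python3 - <<'E'
from h import *
T=get_image("top");S=get_image("side")
for th in"large_base small_base large_cap small_cap spacer hex_nut tray".split():
    for n,p in(("top",T),("side",S)):
        for d in place_of(p,th)[:3]:
            if d["confidence"]>.2: print(th,n,round(d["confidence"],2),np.round(d["xy"],1),ray(p,d["xy"],0)[:2].round(0))
a=cv2.resize(T["image"][140:280,335:445],None,fx=4,fy=4,interpolation=cv2.INTER_CUBIC)
b=cv2.resize(S["image"][235:325,215:395],None,fx=2,fy=2,interpolation=cv2.INTER_CUBIC)
c=np.zeros((560,800,3),np.uint8);c[:,:440]=a;c[:180,440:800]=b
d=cv2.resize(T["image"][185:265,100:190],None,fx=4,fy=4,interpolation=cv2.INTER_CUBIC);c[200:520,440:800]=d
cv2.imwrite("pics/crop1.png",c[:,:,::-1])
E
```

```text
large_base top 0.78 [367.6 226.5] [ 460. -289.]
large_base side 0.96 [276.5 276.3] [ 460. -292.]
large_base side 0.61 [367.7 305.4] [ 644. -419.]
small_base top 0.56 [365.5 193.5] [ 554. -286.]
small_base side 0.76 [317.  270.1] [ 564. -282.]
large_cap top 0.72 [353.1 166.2] [ 634. -253.]
large_cap top 0.65 [370.  259.5] [ 368. -292.]
large_cap side 0.56 [240.9 280.2] [ 373. -295.]
small_cap top 0.64 [351.8 165.6] [ 635. -250.]
small_cap side 0.55 [341.2 258.4] [ 639. -243.]
spacer top 0.65 [366.  191.6] [ 559. -288.]
spacer top 0.57 [400.5 229. ] [ 453. -381.]
spacer side 0.88 [276.7 300.7] [ 447. -376.]
hex_nut top 0.77 [400.5 195.3] [ 549. -386.]
hex_nut side 0.76 [324.7 298.9] [ 555. -385.]
tray top 0.71 [146.1 226.9] [460. 326.]
tray side 0.84 [250.2 172.9] [462. 323.]
```

View pics/crop1.png

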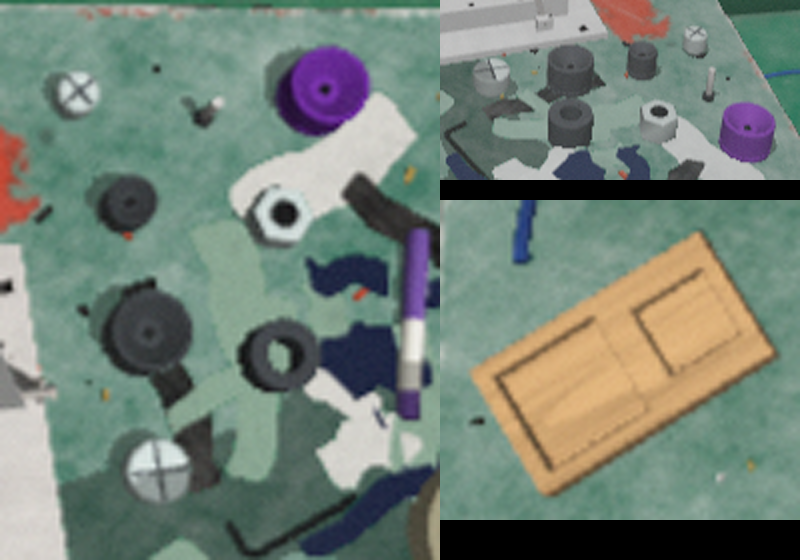

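The crop settles it:
- **Bases:** large base at (372,222) and small base at (367,190), both dished. The ring at (405,228) is the spacer, and purple is at (416,162).
- **Caps:** large cap with cross at (375,257) and small cap with cross at (354,163). The nut is at (404,196).
- **Tray:** the wide pocket is at the lower left and the narrow one at the upper right.

Next I'll fit precise poses from the silhouettes.

```bash
cat >> h.py <<'E'
from scipy.optimize import minimize
def hullmask(p,pts):
    q=np.array([proj(p,x) for x in pts]);m=np.zeros((420*4,560*4),np.uint8)
    cv2.fillConvexPoly(m,cv2.convexHull(((q+.5)*4).round().astype(np.int32)),1)
    return cv2.resize(m.astype(np.float32),(560,420),interpolation=cv2.INTER_AREA)
A=np.linspace(0,2*np.pi,40)
def cyl(x,y,z0,r,h): return [(x+r*np.cos(a),y+r*np.sin(a),z) for a in A for z in(z0,z0+h)]
def box(x,y,w):
    c,s=np.cos(w),np.sin(w);return [(x+c*a-s*b,y+s*a+c*b,z) for a in(-89,89) for b in(-50,50) for z in(0,22)]
def fit(p,reg,shape,x0,step):
    f=lambda v:-(lambda m:np.minimum(m,reg).sum()/np.maximum(m,reg).sum())(hullmask(p,shape(v)))
    S=np.vstack([x0]+[np.array(x0)+np.eye(len(x0))[i]*step[i] for i in range(len(x0))])
    r=minimize(f,x0,method="Nelder-Mead",options=dict(initial_simplex=S,xatol=.05,fatol=1e-4,maxiter=120));return r.x,-r.fun
def region(p,th,uv):
    """most confident region of class whose rect centre is near pixel uv"""
    c=[d for d in regions_of(p,th) if np.hypot((d["rect"][0]+d["rect"][2])/2-uv[0],(d["rect"][1]+d["rect"][3])/2-uv[1])<12]
    return c[0]["region"].astype(np.float32) if c else None
DIM=dict(large_base=(28,40),small_base=(18,36),large_cap=(22,34),small_cap=(15,30))
def locate(p,th,xy,z0=0,names=None):
    r,h=DIM[th]; sh=(lambda v:cyl(v[0],v[1],z0,r,h)) if "base" in th else (lambda v:cyl(v[0],v[1],z0+(13 if r==22 else 8),r,h-(13 if r==22 else 8))+cyl(v[0],v[1],z0,8 if r==22 else 6,5))
    uv=proj(p,(*xy,z0+h/2))
    for n in names or [th]+list(DIM):
        g=region(p,n,uv)
        if g is not None: return fit(p,g,sh,xy,[6,6])
    return None
E
python3 - <<'E'
from h import *
T=get_image("top");S=get_image("side")
for th,xy in dict(large_base=(460,-290),small_base=(560,-285),large_cap=(370,-293),small_cap=(637,-248)).items():
    for n,p in(("T",T),("S",S)):
        r=locate(p,th,xy); print(th,n,r and (r[0].round(1),round(r[1],3)))
g=regions_of(T,"tray")[0]["region"].astype(np.float32)
print(fit(T,g,lambda v:box(v[0],v[1],v[2]),[460,325,-1.02],[8,8,.1]))
R0=cv2.Rodrigues(np.array(env.state()["orientation"]))[0];print(R0[:,1])
for uv in((355,310),(345,235),(342,205),(200,218),(185,297)): print(uv,ray(T,uv,0).round(),ray(T,uv,60).round())
E
```

```text
large_base T None
large_base S (array([ 468.4, -288.8]), np.float64(0.906))
small_base T (array([ 559.5, -283. ]), np.float64(0.86))
small_base S (array([ 558.3, -280.6]), np.float64(0.823))
large_cap T (array([ 373.9, -296.3]), np.float64(0.935))
large_cap S (array([ 373.4, -294.1]), np.float64(0.814))
small_cap T None
small_cap S None
(array([463.754381  , 324.75057622,  -1.00156953]), np.float64(0.9733712077140808))
[ 3.62394670e-01 -9.32024729e-01  8.19272720e-05]
(355, 310) [ 232. -247.    0.] [ 237. -235.   60.]
(345, 235) [ 436. -225.    0.] [ 430. -215.   60.]
(342, 205) [ 521. -218.    0.] [ 511. -209.   60.]
(200, 218) [484. 179.   0.] [476. 168.  60.]
(185, 297) [269. 213.   0.] [272. 200.  60.]
```

```bash
python3 - <<'E'
from h import *
T=get_image("top");S=get_image("side")
for th,c in dict(large_base=(150,331),small_base=(128,203),large_cap=(158,470),small_cap=(78,93)).items():
    uv=np.array(c)/4-.4+(335,140);print(th,ray(T,uv,DIM[th][1])[:2].round(1))
for th,xy in dict(large_base=(464,-290),small_cap=(637,-248)).items():
    for n,p in(("T",T),("S",S)): 
        r=locate(p,th,xy,names=["large_base","spacer","small_base"] if "base" in th else ["small_cap","large_cap","hex_nut"]);print(th,n,r and (r[0].round(1),round(r[1],3)))
def Rv(a):
    y=np.array([np.cos(a),np.sin(a),0]);z=np.array([0,0,-1.]);return cv2.Rodrigues(np.c_[np.cross(y,z),y,z])[0].ravel()
for x,y in((465,-290),(560,-282),(373,-295),(637,-248)):
  for z in(20,340):
    for a in(0,np.pi,-np.pi/2):q=env.solve_ik((x,y,z),Rv(a));print(x,y,z,round(a,1),None if q is None else np.round(q,2))
tx,ty,w=463.5,324.8,-1.0016
for d in(-39,50):
  for z in(26,340):
    for a in(w+np.pi/2,w-np.pi/2):q=env.solve_ik((tx+d*np.cos(w),ty+d*np.sin(w),z),Rv(a));print(d,z,round(a,2),None if q is None else np.round(q,2))
E
```

```text
large_base [ 466.3 -292.7]
small_base [ 555.6 -281.7]
large_cap [ 372.9 -296. ]
small_cap [ 635.2 -250.6]
large_base T (array([ 468.4, -293.5]), np.float64(0.951))
large_base S (array([ 467.5, -290.8]), np.float64(0.947))
small_cap T (array([ 637.3, -251.9]), np.float64(0.646))
small_cap S (array([ 636.4, -249. ]), np.float64(0.803))
465 -290 20 0 [ 0.74  0.53 -0.35  1.93  0.26  0.74  0.23]
465 -290 20 3.1 [ 0.29  0.5   0.23  1.96 -0.17  0.7  -2.52]
465 -290 20 -1.6 [ 0.53  0.5  -0.08  1.94  0.06  0.7  -1.16]
465 -290 340 0 [ 0.79  0.22 -0.4   1.54  0.08  1.4   0.39]
465 -290 340 3.1 [ 0.4   0.19  0.08  1.57 -0.02  1.39 -2.66]
465 -290 340 -1.6 [ 0.57  0.2  -0.13  1.55  0.02  1.39 -1.13]
560 -282 20 0 [ 0.64  0.63 -0.35  1.73  0.28  0.83  0.16]
560 -282 20 3.1 [ 0.22  0.61  0.24  1.76 -0.19  0.8  -2.59]
560 -282 20 -1.6 [ 0.45  0.6  -0.08  1.74  0.07  0.8  -1.24]
560 -282 340 0 [ 0.67  0.37 -0.4   1.35  0.14  1.45  0.28]
560 -282 340 3.1 [ 0.31  0.34  0.12  1.37 -0.04  1.43 -2.72]
560 -282 340 -1.6 [ 0.48  0.34 -0.13  1.36  0.05  1.44 -1.22]
373 -295 20 0 [ 0.86  0.43 -0.36  2.1   0.
[... 431 characters left out ...]
2.68]
637 -248 20 -1.6 [ 0.37  0.68 -0.1   1.59  0.08  0.88 -1.34]
637 -248 340 0 [ 0.55  0.48 -0.41  1.19  0.18  1.51  0.17]
637 -248 340 3.1 [ 0.23  0.45  0.12  1.21 -0.05  1.48 -2.8 ]
637 -248 340 -1.6 [ 0.4   0.45 -0.16  1.2   0.07  1.49 -1.32]
-39 26 0.57 [-0.1   0.72 -0.94  1.85  0.71  0.95 -0.79]
-39 26 -2.57 [ 0.05  0.91 -1.25  1.84  0.96  1.15  2.17]
-39 340 0.57 [ 0.01  0.42 -1.1   1.46  0.37  1.49 -0.52]
-39 340 -2.57 [ 0.07  0.47 -1.23  1.46  0.44  1.52  2.56]
50 26 0.57 [ 0.14  0.8  -1.1   1.85  0.84  1.04 -0.73]
50 26 -2.57 [ 0.21  0.91 -1.25  1.84  0.96  1.15  2.32]
50 340 0.57 [ 0.24  0.47 -1.24  1.47  0.45  1.52 -0.42]
50 340 -2.57 [-1.49  0.41  1.27  1.57 -0.39  1.45 -2.77]
```

```bash
cat >> h.py <<'E'
def Rv(a):
    y=np.array([np.cos(a),np.sin(a),0]);z=np.array([0,0,-1.]);return cv2.Rodrigues(np.c_[np.cross(y,z),y,z])[0].ravel()
TR=(463.5,324.8,-1.0016); HI=335
def rep(s=""):
    e=env.state();print(s,"t%.1f"%e["t"],np.round(e["position"],1),"F",np.round(e["contact_force"],1),"w%.1f"%(e["grip_width"]*88),"g%.1f"%e["grip_force"],flush=True)
def pick(xy,a,ztcp,width,effort=35):
    env.command_gripper(width/88)
    env.move_to((*xy,HI-160),Rv(a)); env.move_l((*xy,ztcp+25),rate=250); env.move_l((*xy,ztcp),rate=80); rep("down")
    env.command_gripper(0,effort); rep("grip")
    env.move_l((*xy,ztcp+20),rate=80); env.move_l((*xy,HI),rate=250); rep("up")
def swing(d):
    q=np.array(env.state()["joint_pos"]);q[0]+=d;env.move_j(q)
def pocket(d): return TR[0]+d*np.cos(TR[2]),TR[1]+d*np.sin(TR[2])
E
python3 - <<'E'
from h import *
env.move_to((440,-330,HI),Rv(0));rep("pre")
pick((467.5,-292),0,18,72)
p=get_image("top");cv2.imwrite("pics/t1.png",p["image"][:,:,::-1])
E
```

```text
pre t3.7 [ 439.  -331.4  334.2] F [-0.4 -1.1  0.4] w88.1 g0.0
down t6.0 [ 467.4 -291.9   17.9] F [-0.2  0.5 -0.3] w71.9 g0.0
grip t7.2 [ 467.5 -292.    18. ] F [0.4 0.2 0.6] w0.4 g0.0
up t8.9 [ 466.9 -291.7  333.7] F [-0.3  1.2 -0.4] w0.1 g0.0
```

```bash
python3 - <<'E'
from h import *
T=get_image("top");S=get_image("side")
c=np.zeros((600,800,3),np.uint8)
c[:420,:400]=cv2.resize(T["image"][130:270,320:453],(400,420));c[:360,400:]=cv2.resize(S["image"][220:330,200:322],(400,360))
cv2.imwrite("pics/t2.png",c[:,:,::-1])
E
```

```text
(no output)
```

View pics/t2.png

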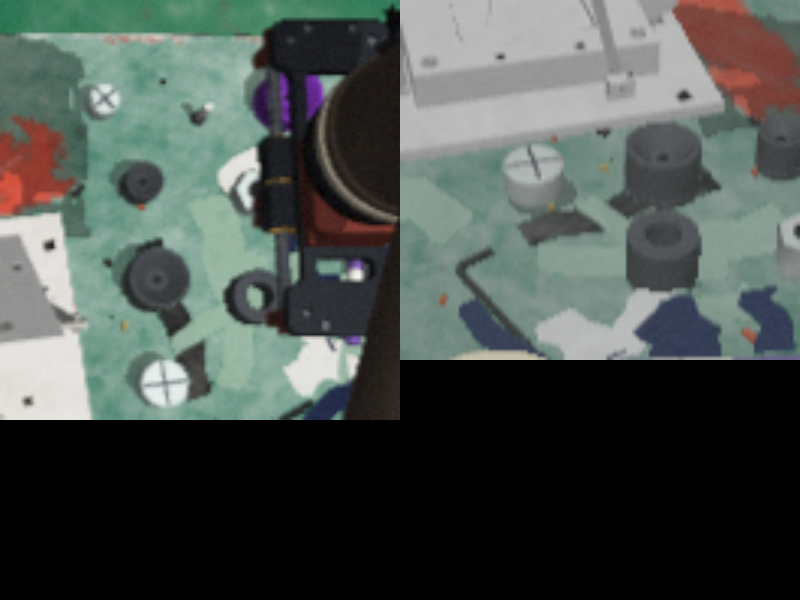

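```bash
python3 - <<'E'
from h import *
T=get_image("top");S=get_image("side");rep()
print(env.state()["joint_pos"],env.state()["orientation"])
for z in(334,420,500):print(z,proj(T,(467,-292,z)),proj(S,(467,-292,z)))
c=np.zeros((420,800,3),np.uint8)
c[:,:400]=T["image"][:,160:];c[:,400:]=S["image"][:,60:460]
cv2.imwrite("pics/t3.png",c[:,:,::-1])
E
```

```text
t9.2 [ 467.3 -291.9  334.2] F [ 0.  -0.  -0.1] w0.8 g0.0
[ 0.79498878  0.22676045 -0.39982153  1.54286338  0.08879089  1.39133021
  0.38840332] [-2.22047778e+00 -2.22053783e+00  3.84363908e-04]
334 [404.96568147 203.34860278] [283.84670723 145.34760635]
420 [419.48688328 195.12612782] [285.34638956 102.47268744]
500 [436.28098968 185.61664498] [286.90087506  58.03098231]
```

View pics/t3.png

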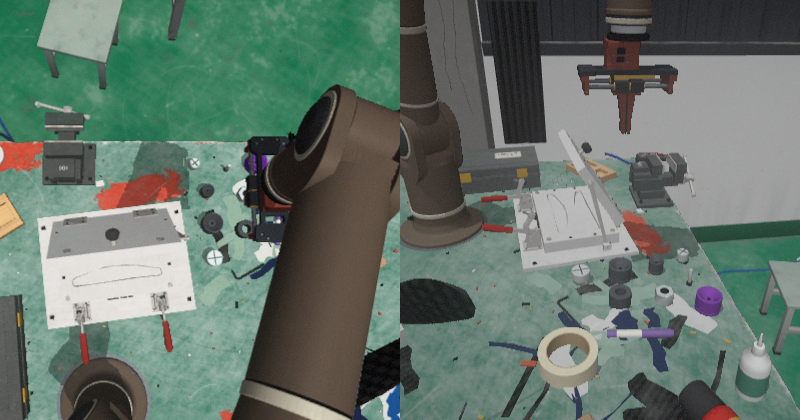

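```bash
python3 - <<'E'
from h import *
env.move_l((512,-335,200),rate=300);env.move_l((512,-335,25),rate=250);rep()
S=get_image("side");print([proj(S,(512,-335,z)).round(1) for z in(0,25,50)])
cv2.imwrite("pics/t4.png",cv2.resize(S["image"][170:330,200:400],(800,640))[:600,:,::-1])
z=25
while z>-32:
    z-=2; env.move_l((512,-335,z),rate=40); f=env.state()["contact_force"]
    if abs(f[2])>4: break
rep("touch")
env.move_l((512,-335,z+15),rate=80)
E
```

```text
t10.6 [ 513.4 -335.6   27.2] F [ 0.6 -0.4  0.7] w0.3 g0.0
[array([301.3, 286. ]), array([301.8, 277.6]), array([302.5, 269.1])]
touch t17.4 [ 512.  -335.   -27.3] F [-5.   3.3 17.1] w0.7 g8.4
```

View pics/t4.png

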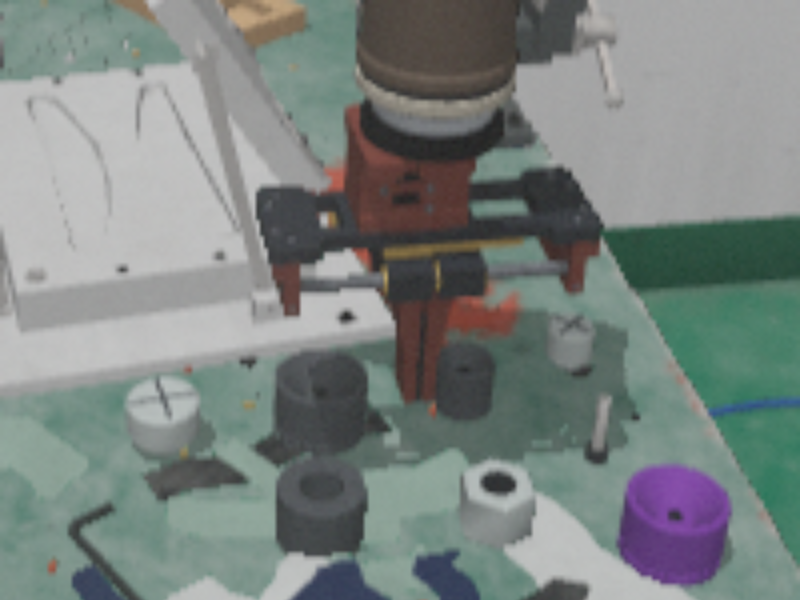

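The fingers reached the bench at a reported z of about −26, and the side view agrees with the tip sitting about 26 mm higher than reported (tip seen at (305,270), against a predicted row of 277). So the first grasp closed just above the base. I'll apply a z offset of −26 mm and repeat it.

```bash
cat > patch.py <<'E'
s=open('h.py').read()
s=s.replace("HI=335","HI=310; OFF=-26")
s=s.replace('def pick(xy,a,ztcp,width,effort=35):\n','def pick(xy,a,ztcp,width,effort=35):\n    ztcp+=OFF\n').replace("HI-160","HI-190")
s+='''
def place(xy,a,ztcp,width):
    """lower to real TCP height ztcp, open, rise"""
    ztcp+=OFF
    env.move_to((*xy,HI),Rv(a)); env.move_l((*xy,ztcp+25),rate=250); rep("above")
    z=ztcp+4; env.move_l((*xy,z),rate=60); env.wait(.15); f0=env.state()["contact_force"][2]
    while z>ztcp-3:
        z-=1; env.move_l((*xy,z),rate=40); env.wait(.1)
        if env.state()["contact_force"][2]-f0>4: break
    rep("touch cmd %.1f"%(z-OFF)); env.command_gripper(width/88); rep("open")
    env.move_l((*xy,z+25),rate=100); env.move_l((*xy,HI),rate=300)
'''
open('h.py','w').write(s)
E
python3 patch.py; python3 - <<'E'
from h import *
env.move_l((512,-335,120),rate=300)
pick((467.5,-292),0,18,72)
p=get_image("side");cv2.imwrite("pics/t5.png",p["image"][:,:,::-1])
E
```

```text
down t20.9 [ 467.3 -291.8   -8.2] F [ 0.2 -0.5  0.2] w72.0 g0.0
grip t21.3 [ 467.7 -292.1   -7.7] F [ 0.  -0.7  3.1] w55.4 g35.0
up t23.1 [ 466.8 -291.7  308.6] F [ 0.7  0.5 -2.9] w54.9 g35.0
```

```bash
python3 - <<'E'
from h import *
swing(-1.17);rep("swung")
place(pocket(-39),TR[2]+np.pi/2,26,70)
rep("up");print(np.round(env.state()["joint_pos"],2))
swing(1.17)
T=get_image("top")
xy=pocket(-39);print(xy,[locate(T,"large_base",xy,8)])
cv2.imwrite("pics/t6.png",cv2.resize(T["image"][185:265,90:190],(700,560))[:,:,::-1])
E
```

```text
swung t25.3 [451.6 314.8 308.4] F [-0.7 -0.7 -3.2] w55.6 g35.0
above t27.3 [443.3 358.3  26.2] F [ 0.3  0.6 -3.7] w55.5 g35.0
touch cmd 26.0 t29.3 [4.427e+02 3.578e+02 4.000e-01] F [-0.9 -1.3  3.2] w55.6 g35.0
open t29.8 [442.5 357.7  -0. ] F [ 0.2  0.6 -0.6] w70.1 g0.0
up t31.3 [441.9 357.  308.2] F [-0.7  0.2 -0.2] w69.9 g0.0
[-0.49  0.26 -0.35  1.55  0.09  1.35 -0.28]
(np.float64(442.4807448100766), np.float64(357.65104125078653)) [(array([445.05924317, 356.36431621]), np.float64(0.929688572883606))]
```

View pics/t6.png

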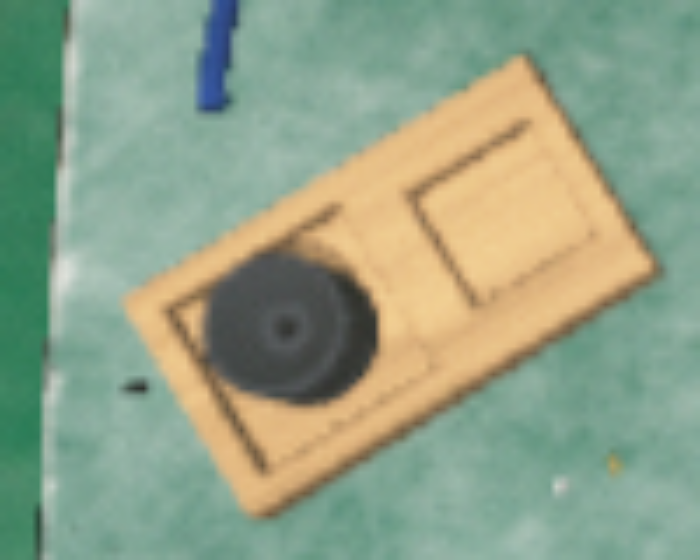

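The base touched the pocket floor at exactly the expected height. It is flat in the wide pocket, centred near (290,328) in the crop. Next is the small base.

```bash
python3 - <<'E'
from h import *
pick((558.3,-282),0,18,54)
if env.state()["grip_width"]*88>30:
    swing(-1.05);place(pocket(50),TR[2]+np.pi/2,26,52);swing(1.05);rep("back")
    T=get_image("top");S=get_image("side")
    for th,d in(("large_base",-39),("small_base",50)):
        for p in(T,S):print(th,np.round(pocket(d),1),locate(p,th,pocket(d),8))
    cv2.imwrite("pics/t7.png",cv2.resize(T["image"][185:265,90:190],(700,560))[:,:,::-1])
E
```

```text
down t35.9 [ 558.  -281.9   -8.4] F [0.2 0.9 0.4] w53.8 g0.0
grip t36.4 [ 558.4 -282.1   -7.7] F [-1.2 -1.2  1.4] w36.1 g35.0
up t38.1 [ 557.6 -281.8  308.5] F [ 0.1  0.6 -2.1] w35.8 g35.0
above t42.1 [491.2 283.5  26. ] F [ 1.1 -0.4 -1.9] w35.8 g35.0
touch cmd 25.0 t44.5 [4.906e+02 2.828e+02 2.000e-01] F [-3.9 -2.8 12.9] w35.8 g35.0
open t45.0 [490.4 282.7  -1.2] F [ 0.9 -0.3  0.2] w51.8 g0.0
back t48.5 [ 489.2 -283.2  308.2] F [ 0.3 -0.8  1. ] w52.2 g0.0
large_base [442.5 357.7] (array([443.63879535, 355.61216186]), np.float64(0.9058665037155151))
large_base [442.5 357.7] (array([519.86707792, 248.39103673]), np.float64(0.446003258228302))
small_base [490.4 282.7] (array([493.30678473, 282.40467117]), np.float64(0.9126128554344177))
small_base [490.4 282.7] (array([493.82276306, 293.74578045]), np.float64(0.7697031497955322))
```

View pics/t7.png

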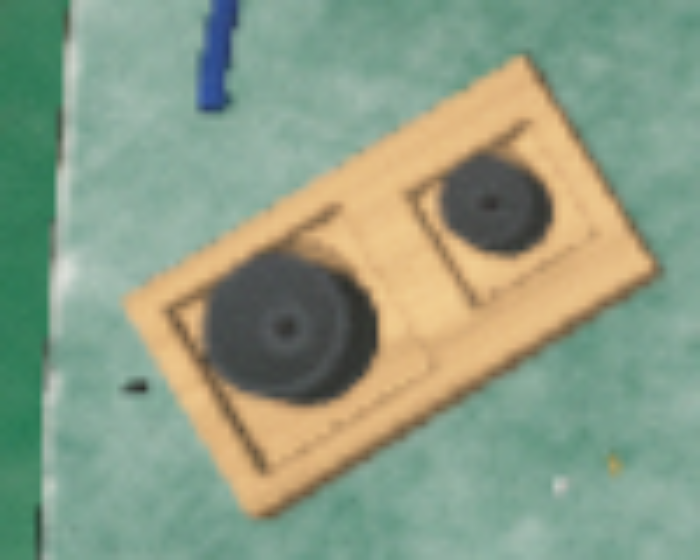

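Both bases are flat in their pockets, at (290,328) and (495,203) in the crop. Now the caps.

```bash
python3 - <<'E'
from h import *
pick((373.2,-295),0,16,62)
if env.state()["grip_width"]*88>38:
    swing(-1.3);place(pocket(-37.8),TR[2]+np.pi/2,51,58);swing(1.0);rep("back")
    T=get_image("top");cv2.imwrite("pics/t8.png",cv2.resize(T["image"][185:265,90:190],(700,560))[:,:,::-1])
    print(np.round(pocket(-39),1),locate(T,"large_cap",pocket(-39),35))
E
```

```text
down t51.1 [ 373.5 -295.2   -9.5] F [ 0.  -0.2 -0.4] w61.9 g0.0
grip t51.6 [ 373.3 -295.2   -9.6] F [0.5 0.  5.7] w43.0 g35.0
up t53.3 [ 372.6 -294.6  308.7] F [ 1.3 -0.1 -1.6] w42.9 g35.0
above t57.4 [443.8 357.3  51.3] F [-0.6 -0.9 -1.6] w43.3 g35.0
touch cmd 51.0 t59.4 [443.1 357.   25.5] F [-1.2 -0.4  5.6] w43.2 g35.0
open t59.9 [443.2 356.5  24.9] F [ 0.9  0.1 -0.2] w58.1 g0.0
back t63.3 [ 539.1 -178.6  308.2] F [ 0.5  1.2 -0.3] w58.5 g0.0
[442.5 357.7] (array([444.65508989, 356.81960474]), np.float64(0.9120805263519287))
```

View pics/t8.png

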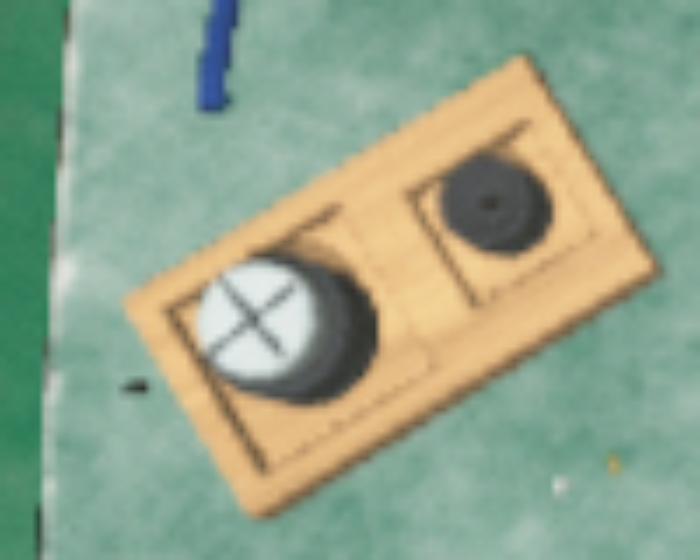

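The large cap is seated: it touched at the nominal height, and the cross at (253,318) is concentric once perspective is allowed for. Now the small cap.

```bash
python3 - <<'E'
from h import *
env.move_to((600,-250,HI),Rv(0))
pick((636.5,-250.5),0,11,50,25)
if env.state()["grip_width"]*88>25:
    swing(-.9);place(pocket(51),TR[2]+np.pi/2,47,44);swing(1.0);rep("back")
    T=get_image("top");S=get_image("side")
    c=np.zeros((560,800,3),np.uint8);c[:400,:500]=cv2.resize(T["image"][185:265,90:190],(500,400));c[:240,500:]=cv2.resize(S["image"][145:193,220:280],(300,240))
    c[400:,:]=cv2.resize(T["image"][140:270,340:440],(123,160)).repeat(1,0) if 0 else 0
    c[300:560,560:760]=cv2.resize(T["image"][140:270,340:440],(200,260))
    cv2.imwrite("pics/t9.png",c[:,:,::-1])
    for th,d,z in(("large_cap",-39,35),("small_base",50,8),("small_cap",50,36)):print(th,np.round(pocket(d),1),locate(T,th,pocket(d),z))
E
```

```text
down t66.1 [ 636.2 -250.4  -15.4] F [ 0.5 -0.1  0.4] w49.9 g0.0
grip t66.6 [ 636.8 -250.6  -14.7] F [ 0.7 -0.5  1.3] w29.1 g25.0
up t68.3 [ 635.8 -250.4  308.4] F [-0.6 -0.7 -1.4] w29.0 g25.0
above t72.2 [491.8 282.5  46.9] F [ 0.1  0.4 -1. ] w29.4 g25.0
touch cmd 47.0 t74.3 [491.4 281.8  21.4] F [-0.7 -1.3  5.3] w29.3 g25.0
open t74.7 [490.8 281.9  20.8] F [-0.2 -0.3 -0.4] w44.1 g0.0
back t78.1 [ 502.3 -259.2  308.1] F [0.7 0.  0. ] w43.8 g0.0
large_cap [442.5 357.7] (array([444.63555142, 356.00937198]), np.float64(0.9471037983894348))
small_base [490.4 282.7] (array([490.69696961, 278.09181927]), np.float64(0.36662453413009644))
small_cap [490.4 282.7] (array([486.20118103, 267.54851482]), np.float64(0.4422827363014221))
```

View pics/t9.png

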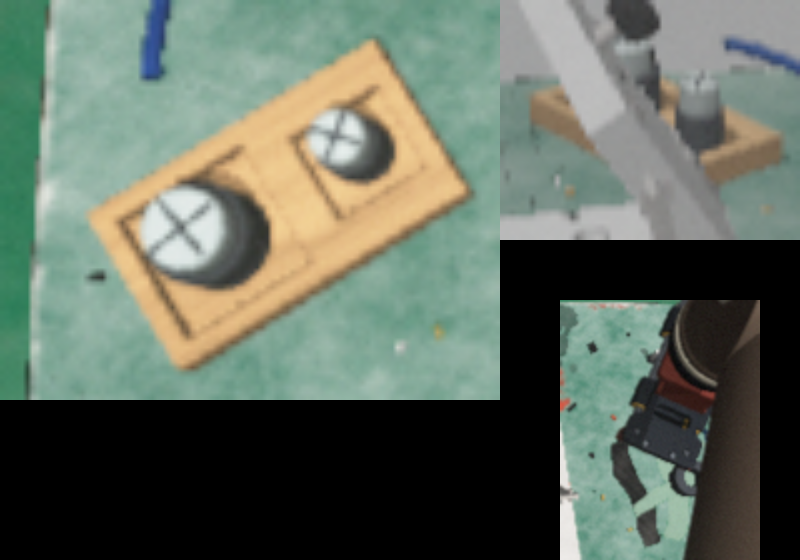

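Both jacks stand upright in the tray with their caps seated: the crosses are at (185,230) and (338,138), and the side view shows both level. The spacer wasn't touched, and the robot is clear at height.

```bash
python3 -c "
from bench import workorder;print(workorder.hand_in())"
```

```text
the job is handed in; nothing more can be done
None
```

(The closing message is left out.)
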